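# Glue the fourth leg into a plant stand's corner and hold it

### The arm

A 6-joint arm with a two-finger parallel gripper is mounted at the origin on the work surface. World frame = base frame: x ahead of the robot, y to its left, z up, the work surface at z = 0. Lengths are in m, angles in rad, forces in N, time in s.
With the tool pointing down it reaches from about 0.425 to 0.925 m from the base axis. Payload 12.5 kg.
Tool frame: the origin (TCP) lies between the finger pads; the fingertips stand 19 mm ahead of it and the grasp point (between the pads) is the TCP; y points along the fingers, x is the direction in which the jaws open and shut, and the axes are right-handed (so a half turn about y gives the same grasp; the last joint's range is limited). The gripper opens to 85 mm and grips with 20 to 120 N. Pads are 22 mm wide; open, the fingers measure 114 mm over their backs; the gripper's body (76 mm by 85 mm) begins 54 mm behind the grasp point. The pads swing forward as they close: fully open they stand 13 mm farther back than shut.
Start: joints at [1.055, 0.491, 1.559, -0, 1.092, -0.106], TCP at [0.249, 0.573, 0.25] pointing down, gripper open.
Joint ranges: [-3.1, 3.1], [-0.84, 2.19], [0.05, 2.79], [-1.13, 4.28], [0.06, 2.93], [-2.69, 2.69]. Speed limits (rad/s): [2.22, 2.22, 2.79, 3.14, 3.14, 3.14].

### API

Orientations are given as [roll, pitch, yaw] about the fixed x, y, z axes, in that order (R = Rz(yaw) Ry(pitch) Rx(roll)).
In Python, from cell import ctrl, sensors, grab_frame, job gives the robot as it stands. Calls block until the motion is done:
- ctrl.move_ptp(position, orientation): joint-space move of the TCP to a pose.
- ctrl.line_to(position, vel=0.15, rot=None, stop_force=None): straight line of the TCP; rot=None keeps the orientation; vel is the mean speed in m/s. With stop_force (N) it stops when the force on the tool has changed by that much, and returns True; else False.
- ctrl.move_j(angles): joint-space move.
- ctrl.move_gripper(opening, grasp_force=None): opening from 0.0 (shut) to 1.0 (fully open); grasp_force is the grip in N (None keeps the last); returns when the fingers have stopped.
- ctrl.sleep(seconds).
- ctrl.ik(position, orientation): joint angles nearest the present ones, or None.
- sensors.sense(): the state.
- grab_frame(name): name is "side" or "top" or "wrist"; returns a dict with "frame" (420x560x3 uint8, red, green, blue), "fx", "fy", "cx", "cy" (pixels), "k1" (the pictures are not rectified: a ray, as slopes to the right and down, at radius r is drawn at 1 + k1 r^2 times it, then the intrinsics apply), "R" (3x3) and "t" (3): a world point X has camera coordinates R X + t; the wrist camera has in their place "hand_eye" (4x4, takes a point from camera to tool coordinates, whose origin is the TCP and whose axes are the tool frame's). Camera axes: x right, y down, z forward; pixel columns grow to the right and rows downward; lengths in m; the calibration is good to about 2 mm. A picture is of the moment at which its call begins: read the wrist's pose just before it. There is no depth.
A pose or a line that the arm cannot do raises ctrl.PlanningError and nothing moves.
- job.hand_in(): hands the job in, once; it reports no verdict.
The state is a dict: "time_s": time; "joint_positions": joint angles; "qd": joint speeds; "effort": joint torques, N m; "position": TCP position; "tcp_rot": TCP orientation; "wrist_force": force on the tool from outside, world axes, zero at the start; "ft_torque": the same for the moment, N m; "finger_gap": opening from 0.0 (shut) to 1.0 (fully open).
Only numpy, scipy, OpenCV 4.12 (cv2) and the standard library are available. Lean on these libraries where they do the work, as an engineer would, in place of code of your own. Each camera call takes 0.05 s, during which the arm holds its last target.

### The job

The small plant stand lies upside down on the gluing board with one corner still without its leg: give that corner a shot of glue by pressing the spray can's nozzle cap right down and letting it spring back up, and only then stand the loose square leg in it. Push the leg snugly into the corner, upright, down on the panel and flush against both sides at once, and finish while still holding it pressed against both of them, as the glue needs to grab: do not let go. Leave the paint jar, the brush jar and the cardboard tube where they stand.

Things in the scene. Friction and masses are not known exactly. Their poses are not given: they have to be found in the camera images.
- nozzle_cap (a joint): How far the spray can's nozzle cap is pressed down, m: 0 = up, 0.005 = fully down (its stop). It goes straight down against a spring, about 1.5 N to start and 5 N fully down, and springs back up by itself. A shot of glue needs at least 3.5 mm of travel.
- cap_top (a point): Centre of the flat top of the nozzle cap, a white upright round cap 30 mm across, 20 mm tall, on a slim upright spray can (46 mm across) clamped on the gluing board; 152 mm above the table when up. A short nozzle on its side reaches 25 mm from its axis and points down at the empty corner. Nothing else stands within 60 mm of the axis at that height. Axes: the board's.
- corner (a point): The empty inside corner of the upturned plant stand: the point where the inner faces of its near and left sides meet the top of its panel, 18 mm above the table. +x runs along the left side into the stand, -y along the near side into the stand, z up. The seated leg's foot centre is at x = +16, y = -16, z = 0 mm here.
- glue_board: White melamine gluing board, 230 (x) x 330 (y) x 12 mm, fixed; origin at the centre of its underside. On it, fixed, lies the stand, upside down: a 6 mm panel with four pine sides 12 mm thick, 16 mm high above the panel, 160 x 160 mm inside. Three legs like the loose one stand in its other corners, tops 94 mm above the table, 128 mm between leg centres.
- side_near: Side strip of the stand towards the robot, 12 x 184 x 16 mm, one of the two stops. Origin: centre of its underside, 18 mm above the table; long along its y; the face with +x normal, 6 mm from the origin, is the one the leg is pressed against.
- side_left: Side strip of the stand on the robot's left, 160 x 12 x 16 mm, the other stop. Origin: centre of its underside, 18 mm above the table; long along its x; the face with -y normal, 6 mm from the origin, is the one the leg is pressed against.
- leg_center (a point): Centre of the loose leg, a plain wooden square post 32 x 32 x 76 mm, 40 to 75 g, standing upright on the table by itself to the robot's right. Its z runs up along the leg, x and y are square to its faces; all four faces are alike.
- leg_foot (a point): Centre of the leg's lower end, 38 mm below leg_center.
- paint_jar_center (a point): Centre of a closed orange paint jar, 62 mm across, 74 mm tall, to be left alone.
- card_tube_center (a point): Centre of an upright open cardboard tube, 44 mm across, 100 mm tall, to be left alone.
- brush_jar_center (a point): Half-way up a glass jar, 72 mm across, 95 mm tall, with brushes that stick up to 185 mm above the table, to be left alone.
Mind the look-alikes: they are no part of the job. What is shaped like the part that bears leg_center but pink or purple is not meant.

How it is judged:
By the outcome, as a careful person would: the job done as asked, in the order asked, and still so for the second after the job is handed in, while the arm keeps its last pose, push and grip.
It also fails if it takes over 59 s, if anything falls off the work surface, if the arm or the gripper's body presses on something with over 40 N, if the wrist force passes 120 N, or if a joint passes its speed limit or range.

## Working session

There is one attempt and no reset: what is moved stays moved. The work goes in short steps, each a Python script; the robot and the scene stay as the last script left them, time stands still between calls to the robot, and variables do not carry over. Pictures are saved under pics/ and viewed, and the job is handed in when it is done.

```bash
ls; mkdir -p pics
python3 - <<'E'
from cell import ctrl,sensors,grab_frame
import cv2,pickle
print(sensors.sense())
for n in("side","top","wrist"):
    f=grab_frame(n); pickle.dump(f,open(f"{n}0.pkl","wb"))
    cv2.imwrite(f"pics/{n}0.png",cv2.cvtColor(f["frame"],cv2.COLOR_RGB2BGR))
    print({k:v for k,v in f.items() if k!="frame"})
E
```

```text
pics
{'time_s': 0.0, 'joint_positions': array([ 1.05538890e+00,  4.91526857e-01,  1.55945324e+00, -3.34895951e-05,
        1.09170373e+00, -1.05610521e-01]), 'qd': array([-4.87679041e-04, -5.98883395e-05, -1.62557432e-04, -9.84900306e-05,
        1.70303831e-04, -3.56147365e-05]), 'effort': array([ 8.91677664e-04, -6.18452883e+01, -2.61595988e+01, -2.92249604e-05,
        4.11532019e-03,  3.04064451e-05]), 'position': array([0.24890222, 0.57307138, 0.24974674]), 'tcp_rot': array([-1.57071084e+00,  1.08822020e-03,  1.16101492e+00]), 'wrist_force': array([ 0.15237588, -0.23837304,  0.12637944]), 'ft_torque': array([0.00041119, 0.03567689, 0.01918509]), 'finger_gap': 0.9991708918166786}
{'fx': 485.0820171289562, 'fy': 485.0820171289562, 'cx': 279.46112618789675, 'cy': 208.30698638363347, 'k1': -0.019382684320534787, 'R': array([[ 9.44277064e-01, -3.29150755e-01,  7.79524843e-04],
       [-1.94955014e-01, -5.61197539e-01, -8.04394098e-01],
       [ 2.65204392e-01,  7.59418924e-01, -5.94095555e-01]]), 't': array([-0.53028085,  0.20211532,  1.3197656 ])}
{'fx': 393.23093681862815, 'fy': 393.23093681862815, 'cx': 273.28580983491076, 'cy': 205.47567472922208, 'k1': -0.037178771199340266, 'R': array([[ 0.03413951, -0.99941288, -0.0028981 ],
       [-0.97801527, -0.03281141, -0.20593577],
       [ 0.20571977,  0.00986493, -0.97856122]]), 't': array([-0.02019709,  0.59848325,  1.12366886])}
{'fx': 318.0334331237925, 'fy': 318.0334331237925, 'cx': 281.8535039585547, 'cy': 210.9298415147543, 'k1': -0.005689513922651205, 'hand_eye': array([[ 9.99999822e-01,  3.34446356e-04,  4.93711102e-04,
         1.18304596e-04],
       [-3.62850912e-04, -3.15753444e-01,  9.48841204e-01,
        -1.23729308e-01],
       [ 4.73227464e-04, -9.48841215e-01, -3.15753267e-01,
         8.03461402e-02],
       [ 0.00000000e+00,  0.00000000e+00,  0.00000000e+00,
         1.00000000e+00]])}
```

View pics/top0.png

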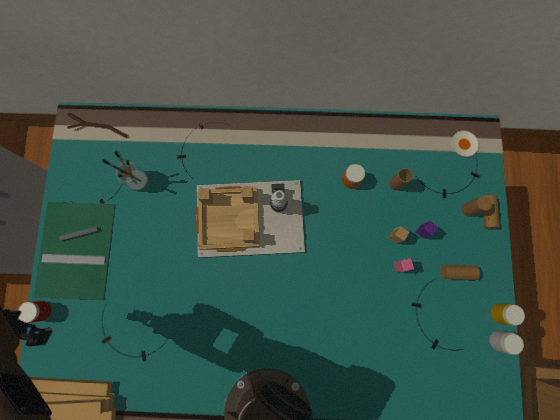

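View pics/side0.png

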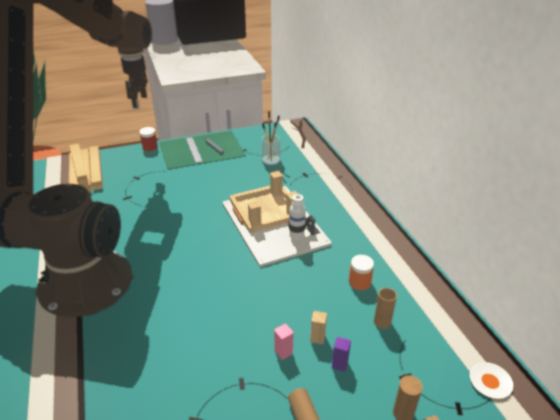

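View pics/wrist0.png

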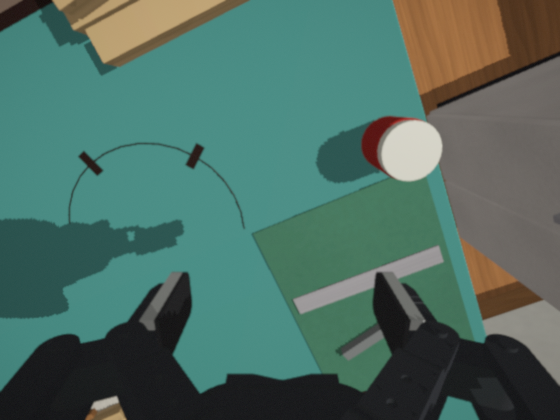

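```bash
cat > h.py <<'E'
import numpy as np,cv2,pickle
from scipy.spatial.transform import Rotation as Ro
def rotm(rpy): return Ro.from_euler('xyz',rpy).as_matrix()
def RT(f,pose=None):
    if "R" in f: return np.array(f["R"]),np.array(f["t"])
    p,r=pose; T=np.eye(4);T[:3,:3]=rotm(r);T[:3,3]=p
    W=np.linalg.inv(T@f["hand_eye"]); return W[:3,:3],W[:3,3]
def proj(f,X,pose=None):
    R,t=RT(f,pose); c=np.atleast_2d(X)@R.T+t; s=c[:,:2]/c[:,2:]
    s=s*(1+f["k1"]*(s**2).sum(1,keepdims=True))
    return s*[f["fx"],f["fy"]]+[f["cx"],f["cy"]]
def ray(f,uv,pose=None):
    R,t=RT(f,pose); d=(np.array(uv,float)-[f["cx"],f["cy"]])/[f["fx"],f["fy"]]
    s=d.copy()
    for _ in range(20): s=d/(1+f["k1"]*(s@s))
    return -R.T@t, R.T@np.array([s[0],s[1],1])
def at_z(f,uv,z,pose=None):
    o,d=ray(f,uv,pose); return o+d*(z-o[2])/d[2]
def crop(f,x0,y0,x1,y1,s,name,draw=None):
    im=cv2.cvtColor(f["frame"],cv2.COLOR_RGB2BGR)[y0:y1,x0:x1]
    im=cv2.resize(im,None,fx=s,fy=s,interpolation=cv2.INTER_CUBIC)
    if draw is not None:
        for u,v in draw: cv2.circle(im,(int((u-x0+.5)*s),int((v-y0+.5)*s)),2,(0,0,255),-1)
    cv2.imwrite(f"pics/{name}.png",im)
def load(n): return pickle.load(open(n+".pkl","rb"))
E
python3 - <<'E'
from h import *
f=load("top0")
crop(f,185,170,315,265,6,"top_board"); crop(f,335,150,455,290,4,"top_leg")
for uv,z in (((404,233),.076),((279,197),.152),((353,168),.074),((135,180),.09)): print(uv,at_z(f,uv,z))
g=load("side0");crop(g,210,150,340,270,5,"side_board"); crop(g,260,290,360,380,6,"side_leg")
E
```

```text
(404, 233) [ 0.52601895 -0.38785104  0.076     ]
(279, 197) [ 0.60469115 -0.01597593  0.152     ]
(353, 168) [ 0.72126232 -0.23909038  0.074     ]
(135, 180) [0.65718629 0.41739214 0.09      ]
```

View pics/top_board.png

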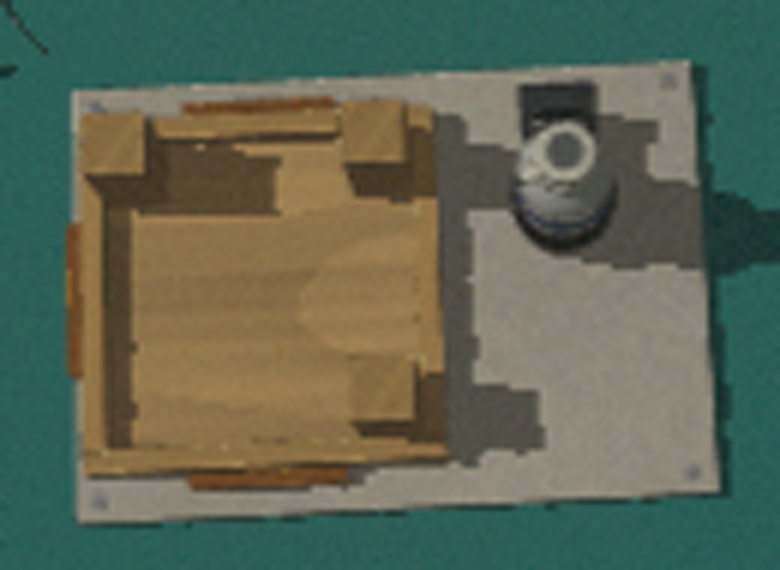

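View pics/top_leg.png

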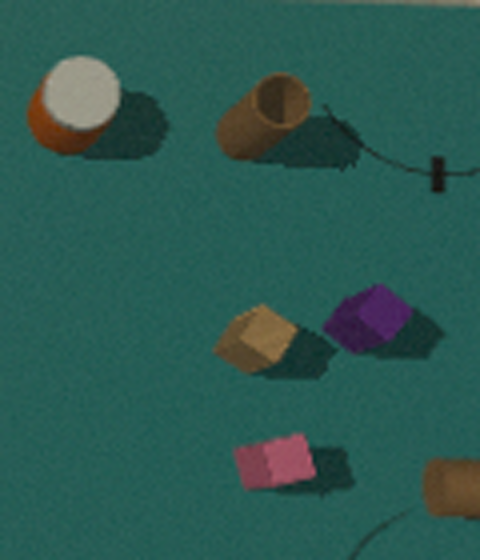

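View pics/side_board.png

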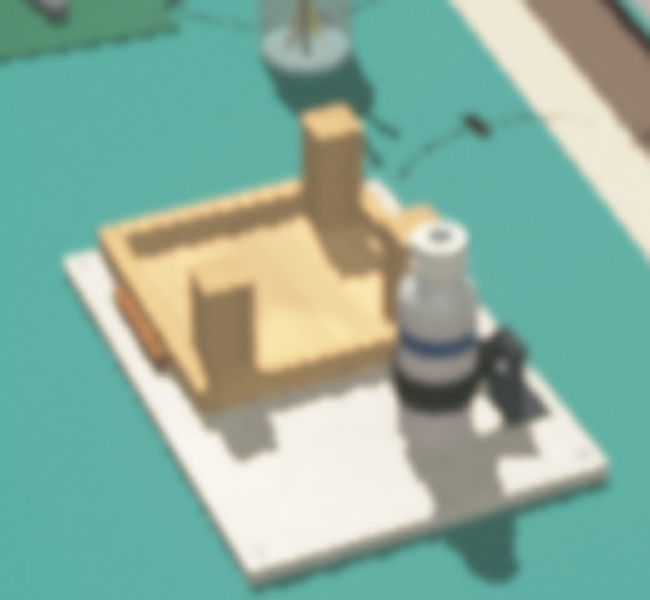

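View pics/side_leg.png

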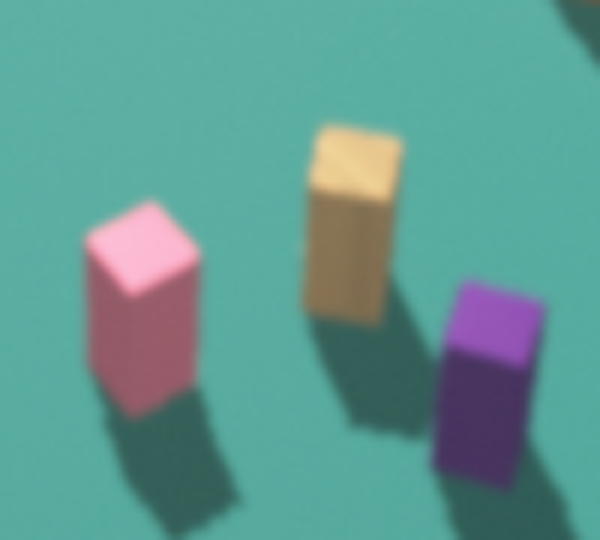

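```bash
cat > fit.py <<'E'
from h import *
from scipy.optimize import least_squares
f=load("top0");g=load("side0")
c6=lambda u,v,s,x,y:(u/s-.5+x,v/s-.5+y)
tb=[c6(u,v,6,185,170) for u,v in((73,91),(690,62),(718,492),(80,522))]
# board corners: far-left,far-right,near-right,near-left
loc=np.array([[.115,.165,.012],[.115,-.165,.012],[-.115,-.165,.012],[-.115,.165,.012]])
sb=[c6(u,v,5,210,150) for u,v in((66,262),(608,462),(252,575))]
def W(p,L): 
    c,s=np.cos(p[2]),np.sin(p[2]); return L@np.array([[c,-s,0],[s,c,0],[0,0,1]]).T+[p[0],p[1],0]
def pts(p): return W(p,loc)
def res(p):
    return np.r_[(proj(f,pts(p))-tb).ravel(), (proj(g,pts(p)[[3,1,2]])-sb).ravel()]
r=least_squares(res,[.53,.05,0]); print(r.x,np.round(r.fun,1))
print([np.round(at_z(f,u,.012),4) for u in tb])
def tri(uf,ug):
    def q(X): return np.r_[(proj(f,X)-uf).ravel(),(proj(g,X)-ug).ravel()]
    s=least_squares(q,[.55,0,.1]);return s.x,np.round(s.fun,1)
print("cap",tri(c6(561,149,6,185,170),c6(439,238,5,210,150)),at_z(f,c6(561,149,6,185,170),.152),at_z(g,c6(439,238,5,210,150),.152))
lf=np.array([c6(u,v,4,335,150) for u,v in((262,304),(299,333),(270,370),(238,340))])
P=np.array([at_z(f,u,.076) for u in lf]);print("leg",P.round(4),P.mean(0))
lg=np.array([c6(u,v,6,260,290) for u,v in((324,125),(403,137),(391,200),(309,187))])
P=np.array([at_z(g,u,.076) for u in lg]);print("legS",P.round(4),P.mean(0))
E
python3 fit.py
```

```text
[0.56890579 0.0739325  0.08361486] [-0.3 -0.2  0.2 -0.5  0.3  0.  -0.7  0.3 -0.6 -0.2  0.6  0.8 -0.2 -0.1]
[array([0.669 , 0.2471, 0.012 ]), array([ 0.6958, -0.0802,  0.012 ]), array([ 0.4682, -0.0992,  0.012 ]), array([0.4416, 0.2267, 0.012 ])]
cap (array([ 0.61156817, -0.01279133,  0.1518921 ]), array([-0.1,  0.2,  0.3, -0.1])) [ 0.61225724 -0.01293971  0.152     ] [ 0.6107227  -0.01300148  0.152     ]
leg [[ 0.548  -0.3767  0.076 ]
 [ 0.5273 -0.4035  0.076 ]
 [ 0.4992 -0.3811  0.076 ]
 [ 0.5206 -0.3581  0.076 ]] [ 0.52377229 -0.37982747  0.076     ]
legS [[ 0.5216 -0.358   0.076 ]
 [ 0.5484 -0.3739  0.076 ]
 [ 0.5314 -0.4013  0.076 ]
 [ 0.5042 -0.3851  0.076 ]] [ 0.5263957  -0.37956732  0.076     ]
```

Run:
```python
from cell import ctrl,sensors,grab_frame
from h import *
f=load("top0")
print("purple",at_z(f,(430.8,227.3),.076),"pink",at_z(f,(407.5,264.5),.076))
ctrl.move_gripper(0.0,grasp_force=40)
def snap(n):
    s=sensors.sense(); w=grab_frame("wrist"); w["pose"]=(s["position"],s["tcp_rot"]); pickle.dump(w,open(n+".pkl","wb"))
    cv2.imwrite(f"pics/{n}.png",cv2.cvtColor(w["frame"],cv2.COLOR_RGB2BGR)); print(n,s["time_s"],s["position"],s["tcp_rot"])
ctrl.move_ptp([.50,.12,.26],[-np.pi/2,0,.084]); snap("w1")
ctrl.move_ptp([.6115,-.0128,.215],[-np.pi/2,0,.084]); snap("w2")
```

```text
purple [ 0.54558758 -0.46835548  0.076     ] pink [ 0.43412667 -0.39515088  0.076     ]
w1 2.7917 [0.49993429 0.12068142 0.25998738] [-1.57067358e+00 -2.37185015e-05  8.52493133e-02]
w2 3.5917 [ 0.61102796 -0.01200363  0.21501422] [-1.57040873e+00  5.76835881e-04  8.41626175e-02]
```

View pics/w1.png

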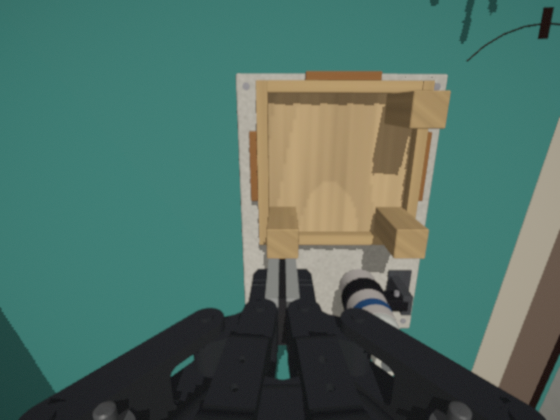

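View pics/w2.png

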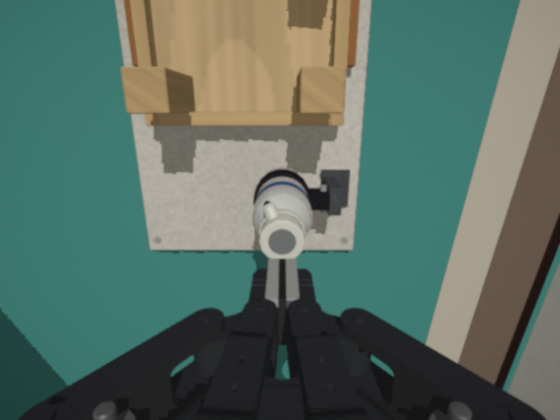

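Run:
```python
from h import *
w=load("w2"); print(proj(w,[.6116,-.0128,.152],w["pose"]), at_z(w,(283,240),.152,w["pose"]))
crop(w,240,190,320,270,6,"w2c",proj(w,[[.6116,-.0128,.152]],w["pose"]))
w=load("w1"); crop(w,230,60,350,160,6,"w1c"); crop(w,360,60,460,160,5,"w1r");crop(w,235,190,435,260,4,"w1b")
```

```text
[[281.3357548  240.18156096]] [ 0.61264778 -0.01258438  0.152     ]
```

View pics/w1c.png

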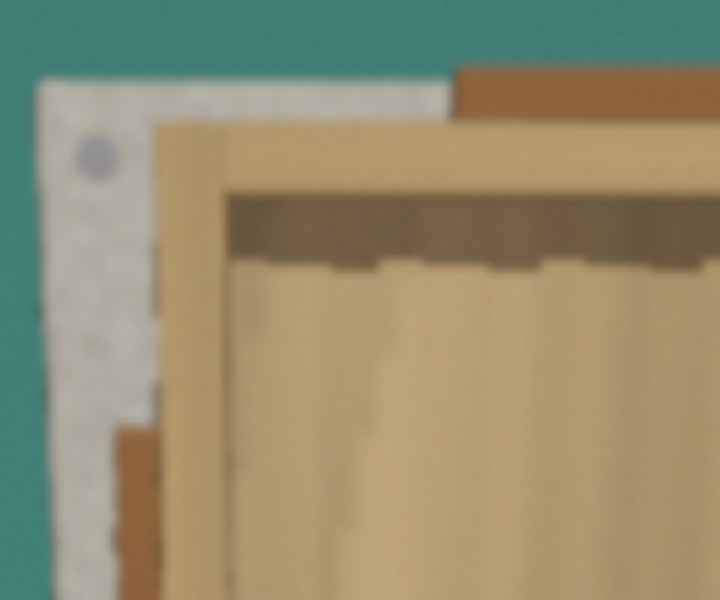

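View pics/w2c.png

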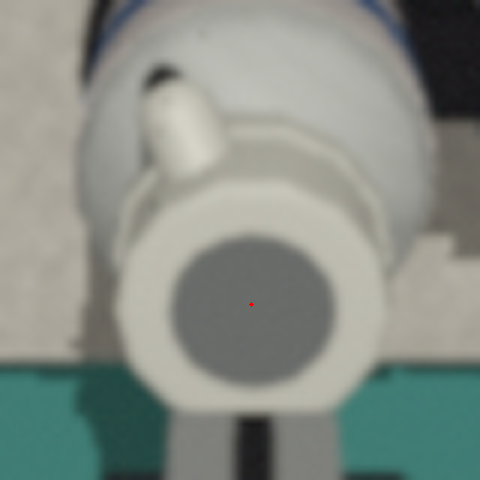

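View pics/w1r.png

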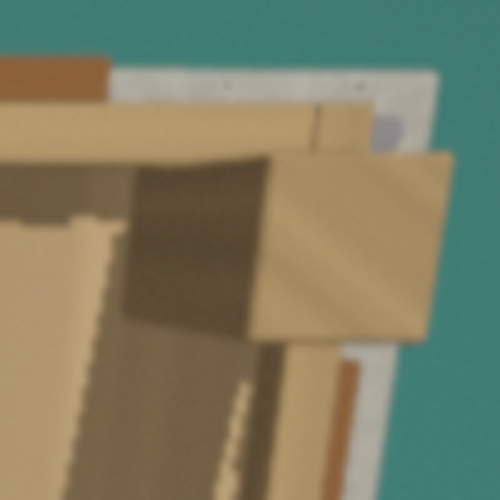

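View pics/w1b.png

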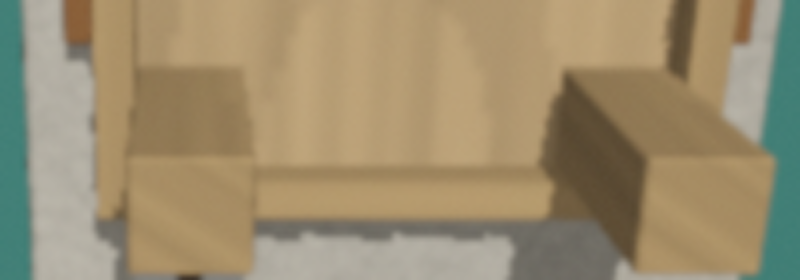

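```bash
cat > fit2.py <<'E'
from h import *
from scipy.optimize import least_squares
w=load("w1");P=w["pose"];f=load("top0")
c6=lambda u,v,s,x,y:(u/s-.5+x,v/s-.5+y)
# corner frame: +x along left side, -y along near side; z world
L=[];U=[]
def a(l,uv): L.append(l);U.append(uv)
a([-.012,.012,.034],c6(155,123,6,230,60)); a([0,0,.034],c6(225,193,6,230,60))
a([-.012,-.172,.034],c6(373,102,5,360,60))
# leg tops z .094: near-right leg (centre x16,y-144)
for dx,dy,uv in((-16,16,(271,153)),(-16,-16,(453,153)),(16,-16,(426,341)),(16,16,(249,338))): a([.016+dx/1e3,-.144+dy/1e3,.094],c6(*uv,5,360,60))
for dx,dy,uv in((-16,16,(129,155)),(-16,-16,(251,157)),(16,-16,(251,272)),(16,16,(129,270))): a([.144+dx/1e3,-.016+dy/1e3,.094],c6(*uv,4,235,190))
for dx,dy,uv in((-16,16,(644,157)),(-16,-16,(774,157)),(16,-16,(760,272)),(16,16,(636,272))): a([.144+dx/1e3,-.144+dy/1e3,.094],c6(*uv,4,235,190))
L=np.array(L);U=np.array(U)
def W(p):
    c,s=np.cos(p[2]),np.sin(p[2]); return L@np.array([[c,-s,0],[s,c,0],[0,0,1]]).T+[p[0],p[1],0]
r=least_squares(lambda p:(proj(w,W(p),P)-U).ravel(),[.47,.2,.08]);print(r.x,np.round(r.fun.reshape(-1,2),1))
p=r.x; Lb=np.array([[0,0,.034],[-.012,.012,.034],[-.012,-.172,.034],[.016,-.144,.094],[.144,-.144,.094],[.144,-.016,.094]])
L=Lb; crop(f,185,170,315,265,6,"top_chk",proj(f,W(p)))
g=load("side0"); crop(g,210,150,340,270,5,"side_chk",proj(g,W(p)))
E
python3 fit2.py
python3 - <<'E'
from cell import ctrl,sensors
import numpy as np
ctrl.line_to([.612,-.0127,.176],vel=.1)
s=sensors.sense();print(s["time_s"],s["position"],s["wrist_force"])
r=ctrl.line_to([.612,-.0127,.163],vel=.015,stop_force=9)
s=sensors.sense();print(r,s["time_s"],s["position"],s["wrist_force"])
ctrl.sleep(.15)
s=sensors.sense();print(r,s["time_s"],s["position"],s["wrist_force"])
E
```

```text
[0.68177066 0.04926266 3.30545221] [[ 179.6  179.4]
 [ 158.7  159.5]
 [  13.7   20.7]
 [  49.4   61.9]
 [  16.6   25.1]
 [ -14.8   -9.6]
 [  18.3   27.6]
 [  59.8   56.8]
 [  28.3   28.6]
 [  -3.4    2.1]
 [  29.2   30.1]
 [ -73.6  -65.9]
 [-107.5 -101.9]
 [-140.2 -127.7]
 [-106.5  -91.9]]
4.1833 [ 0.61207552 -0.01228545  0.17644382] [0.59861714 0.51393879 0.84143351]
True 4.8667 [ 0.61213581 -0.01273509  0.1660765 ] [-0.64791651  0.20868642  6.11705998]
True 5.0167 [ 0.61214572 -0.01275391  0.16604948] [-2.28457338  0.26590461  7.25751127]
```

View pics/top_chk.png

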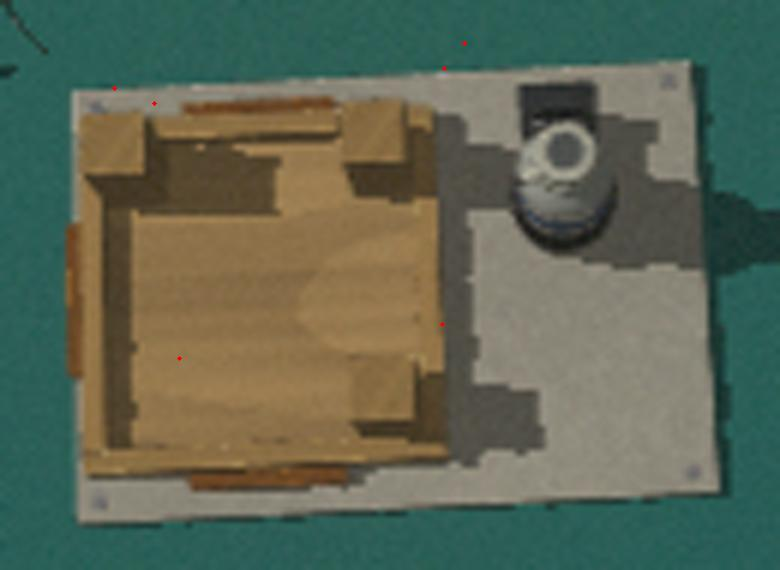

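View pics/side_chk.png

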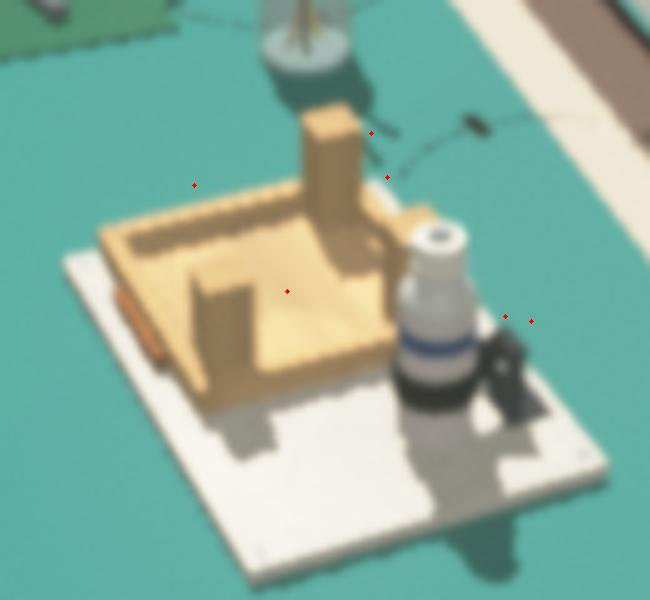

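```bash
python3 - <<'E'
s=open('fit2.py').read()
i=s.index("a([-.012,-.172"); j=s.index("L=np.array(L)")
new='''a([.172,.012,.034],c6(373,102,5,360,60))
D=((-16,16),(16,16),(16,-16),(-16,-16))
for cx,cy,uvs,k in((.144,-.016,((271,153),(453,153),(426,341),(249,338)),(5,360,60)),(.016,-.144,((129,155),(251,157),(251,272),(129,270)),(4,235,190)),(.144,-.144,((644,157),(774,157),(760,272),(636,272)),(4,235,190))):
    for (dx,dy),uv in zip(D,uvs): a([cx+dx/1e3,cy+dy/1e3,.094],c6(*uv,*k))
'''
open('fit2.py','w').write(s[:i]+new+s[j:])
E
python3 fit2.py
python3 - <<'E'
from cell import ctrl,sensors,grab_frame
from h import *
p=sensors.sense()["position"]
r=ctrl.line_to([.612,-.0127,p[2]-.0015],vel=.01,stop_force=12)
ctrl.sleep(.1)
s=sensors.sense();print(r,s["time_s"],s["position"],s["wrist_force"])
w=grab_frame("side"); crop(w,270,170,330,240,8,"press")
ctrl.line_to([.612,-.0127,.18],vel=.04)
s=sensors.sense();print(r,s["time_s"],s["position"],s["wrist_force"])
w=grab_frame("side"); crop(w,270,170,330,240,8,"press2")
E
```

```text
[0.47705084 0.21342762 0.08378724] [[-0.7 -1. ]
 [-0.4 -0.1]
 [ 0.9 -0.4]
 [-0.2 -1. ]
 [ 0.8 -0.9]
 [ 0.1  0.1]
 [-0.5  0.6]
 [-1.2  0.4]
 [ 1.  -0.1]
 [ 0.4  0.7]
 [-0.8  1.1]
 [ 0.8  0.1]
 [ 0.9  0.1]
 [-0.3  0.8]
 [-0.9  0.8]]
False 5.3667 [ 0.61221443 -0.01272716  0.16591142] [-4.25592921 -1.06213553 14.64515641]
False 5.95 [ 0.6118702  -0.01269832  0.17980684] [ 0.06616251  0.04098812 -0.37124797]
```

View pics/top_chk.png

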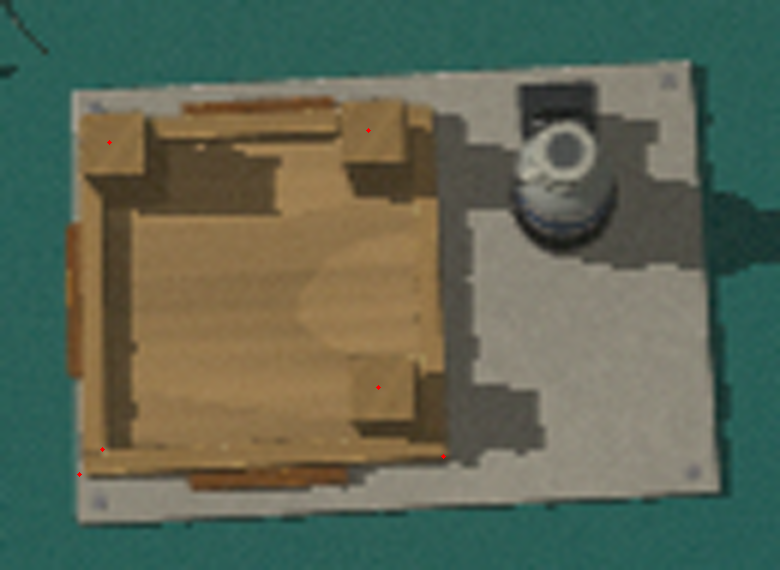

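View pics/press.png

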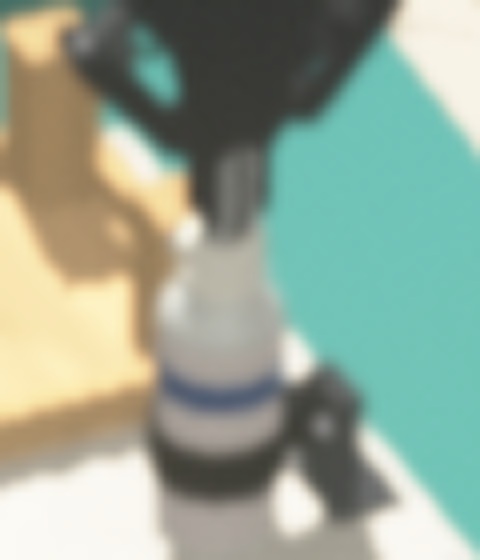

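View pics/press2.png

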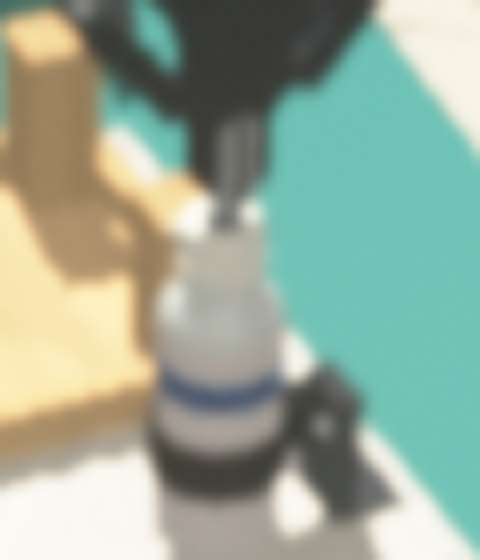

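Run:
```python
from cell import ctrl,sensors,grab_frame
from h import *
ctrl.line_to([.611,-.0127,.25],vel=.2)
ctrl.move_ptp([.525,-.380,.24],[-np.pi/2,0,-.57])
ctrl.move_gripper(.85)
s=sensors.sense(); w=grab_frame("wrist"); w["pose"]=(s["position"],s["tcp_rot"]); pickle.dump(w,open("w3.pkl","wb"))
print(s["time_s"],s["position"],s["tcp_rot"],s["finger_gap"])
cv2.imwrite("pics/w3.png",cv2.cvtColor(w["frame"],cv2.COLOR_RGB2BGR))
crop(w,220,150,350,270,6,"w3c")
```

```text
8.5917 [ 0.52498586 -0.38001825  0.24000538] [-1.57078148e+00 -2.93303811e-06 -5.70010894e-01] 0.8483396340090683
```

View pics/w3.png

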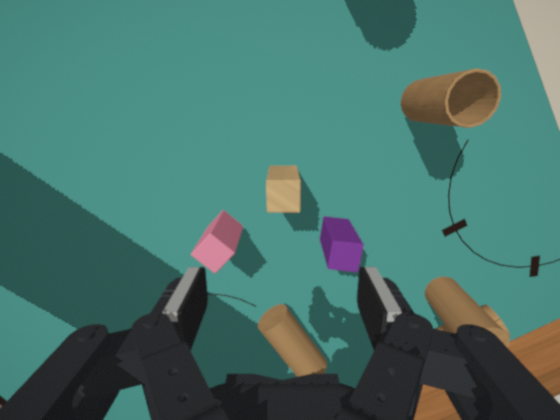

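View pics/w3c.png

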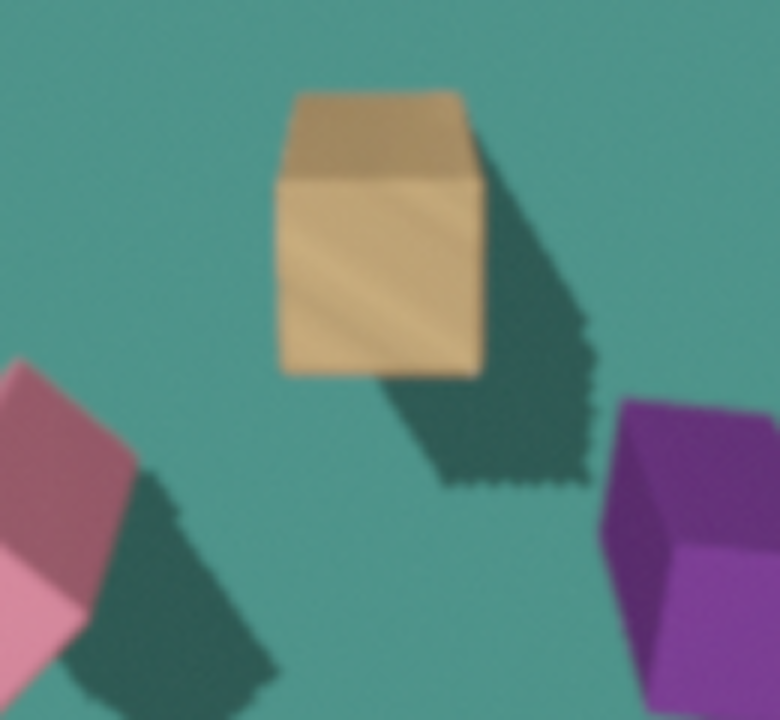

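Run:
```python
from h import *
from scipy.optimize import least_squares
w=load("w3");P=w["pose"]
U=np.array([(u/6-.5+220,v/6-.5+150) for u,v in((277,180),(485,180),(483,375),(281,375))])
L=np.array([[-16,16],[16,16],[16,-16],[-16,-16]])/1e3
def W(p):
    c,s=np.cos(p[2]),np.sin(p[2]);return np.c_[L@np.array([[c,-s],[s,c]]).T+p[:2],np.full(4,.076)]
r=least_squares(lambda p:(proj(w,W(p),P)-U).ravel(),[.525,-.38,-.57]);print(r.x,r.fun.round(1))
r.x.tofile("leg.bin")
from cell import ctrl,sensors,grab_frame
x,y,yaw=r.x
o=[-np.pi/2,0,yaw]
ctrl.move_ptp([x,y,.14],o)
ctrl.line_to([x,y,.048],vel=.12,stop_force=15)
s=sensors.sense();print(s["time_s"],s["position"],s["wrist_force"])
ctrl.move_gripper(0.0,grasp_force=50)
s=sensors.sense();print(s["time_s"],s["position"],s["wrist_force"],s["finger_gap"])
ctrl.line_to([x,y,.15],vel=.12)
s=sensors.sense();print(s["time_s"],s["position"],s["tcp_rot"],s["wrist_force"],s["finger_gap"])
w=grab_frame("wrist"); w["pose"]=(s["position"],s["tcp_rot"]); pickle.dump(w,open("w4.pkl","wb")); crop(w,200,150,370,320,4,"w4")
w=grab_frame("side");crop(w,230,230,390,370,4,"s4")
```

```text
[ 0.52690631 -0.38065299 -0.56631204] [ 0.  -0.1  0.  -0.2 -0.1  0.1  0.   0.2]
10.0417 [ 0.52723491 -0.38096823  0.04887942] [-0.35976187 -0.32898101  0.64333141]
10.4833 [ 0.52706687 -0.3807775   0.04856216] [-0.75231686  0.06366711  6.37888324] 0.3678342738298674
11.4833 [ 0.52664089 -0.38043011  0.14922711] [-1.57058908e+00  1.21483325e-03 -5.66335160e-01] [0.28137736 0.06926141 0.03686213] 0.366809965190152
```

View pics/w4.png

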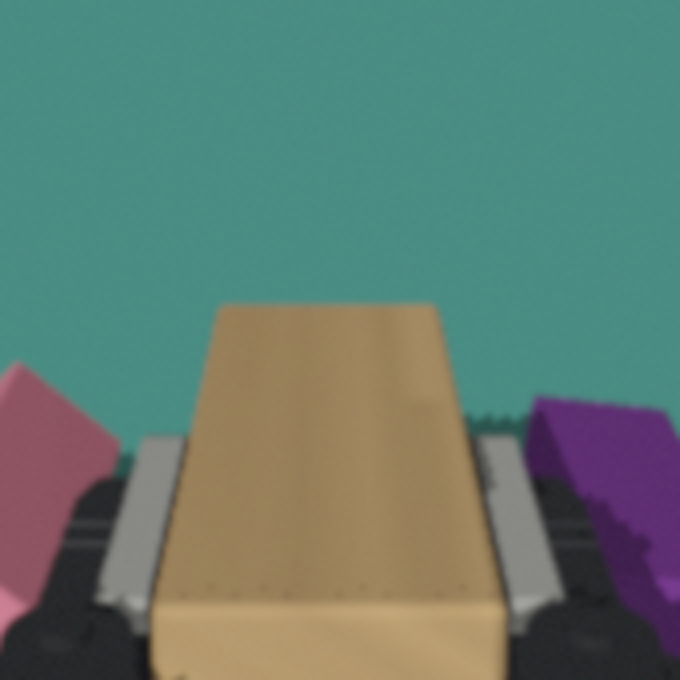

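View pics/s4.png

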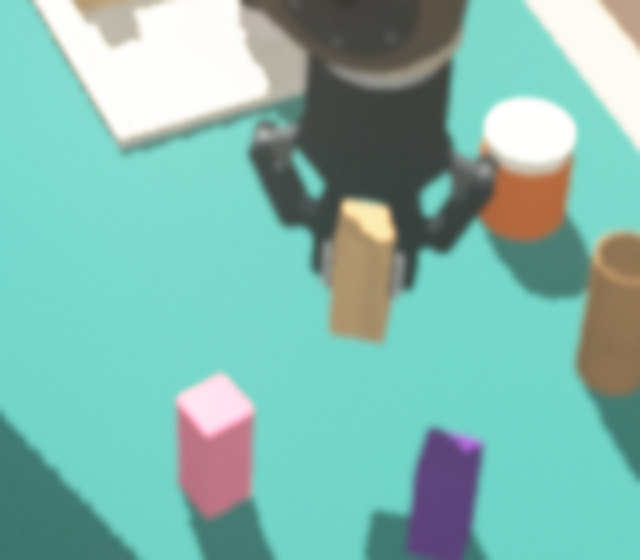

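Run:
```python
from cell import ctrl,sensors,grab_frame
from h import *
C=np.array([.47705,.21343]);yaw=.0838
ex=np.array([np.cos(yaw),np.sin(yaw)]);ey=np.array([-np.sin(yaw),np.cos(yaw)])
o=[-np.pi/2,0,yaw]
ctrl.move_gripper(0.0,grasp_force=100)
ctrl.line_to([.5266,-.3804,.25],vel=.2)
t=C+.023*ex-.023*ey
ctrl.move_ptp([*t,.25],o)
ctrl.line_to([*t,.125],vel=.12)
ctrl.sleep(.2)
s=sensors.sense();print(s["time_s"],s["position"],s["tcp_rot"],s["wrist_force"],s["finger_gap"],t)
w=grab_frame("wrist"); w["pose"]=(s["position"],s["tcp_rot"]); pickle.dump(w,open("w5.pkl","wb"));cv2.imwrite("pics/w5.png",cv2.cvtColor(w["frame"],cv2.COLOR_RGB2BGR))
w=grab_frame("side");crop(w,200,120,340,240,5,"s5")
```

```text
15.9 [0.50205998 0.1924737  0.12549469] [-1.57067367e+00 -8.97195872e-04  8.38270349e-02] [-0.55550946  0.47287401 -1.36135652] 0.36182252792277436 [0.50189443 0.19243586]
```

View pics/w5.png

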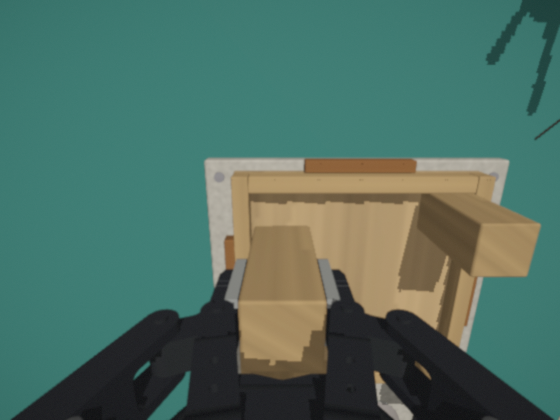

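View pics/s5.png

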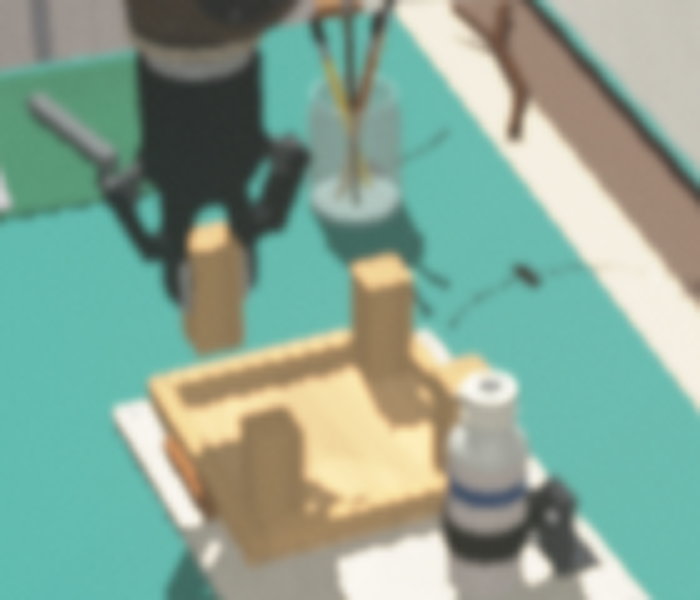

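Run:
```python
from cell import ctrl,sensors,grab_frame
from h import *
C=np.array([.47705,.21343]);yaw=.0838
ex=np.array([np.cos(yaw),np.sin(yaw)]);ey=np.array([-np.sin(yaw),np.cos(yaw)])
w=load("w5");s=sensors.sense()
p=s["position"]
loc=[[*(p[:2]+a*ex+b*ey),p[2]-.0486] for a,b in((-.016,.016),(.016,.016))]
print(proj(w,loc,w["pose"]))
t=C+.023*ex-.023*ey
def rep(k):
    s=sensors.sense();d=s["position"][:2]-C;F=s["wrist_force"]
    print(k,round(s["time_s"],2),"loc",(d@ex*1e3).round(2),(d@ey*1e3).round(2),"z",s["position"][2].round(4),"F",(F[:2]@ex).round(1),(F[:2]@ey).round(1),F[2].round(1),"rot",s["tcp_rot"].round(4),s["finger_gap"].round(3)); return s
ctrl.line_to([*t,.073],vel=.08); rep("pre")
r=ctrl.line_to([*t,.060],vel=.012,stop_force=6); ctrl.sleep(.1); s=rep(f"down {r}")
z=s["position"][2]
q=s["position"].copy()
w=grab_frame("wrist"); w["pose"]=(s["position"],s["tcp_rot"]);cv2.imwrite("pics/w6.png",cv2.cvtColor(w["frame"],cv2.COLOR_RGB2BGR))
```

```text
[[252.52542756 223.30554246]
 [307.7857111  223.31593133]]Traceback (most recent call last):
  File "<stdin>", line 13, in <module>
  File "<stdin>", line 12, in rep
AttributeError: 'float' object has no attribute 'round'
```

```bash
cat >> h.py <<'E'
C=np.array([.47705,.21343]);yaw=.0838
ex=np.array([np.cos(yaw),np.sin(yaw)]);ey=np.array([-np.sin(yaw),np.cos(yaw)])
def rep(k):
    from cell import sensors
    s=sensors.sense();d=s["position"][:2]-C;F=s["wrist_force"];r=np.round
    print(k,r(s["time_s"],2),"loc",r(d@ex*1e3,2),r(d@ey*1e3,2),"z",r(s["position"][2],4),"F",r(F[:2]@ex,1),r(F[:2]@ey,1),r(F[2],1),"rot",r(s["tcp_rot"],4),r(s["finger_gap"],3)); return s
def snap(n):
    from cell import sensors,grab_frame
    s=sensors.sense(); w=grab_frame("wrist"); w["pose"]=(s["position"],s["tcp_rot"]); pickle.dump(w,open(n+".pkl","wb"))
    cv2.imwrite(f"pics/{n}.png",cv2.cvtColor(w["frame"],cv2.COLOR_RGB2BGR)); return w
E
python3 - <<'E'
from h import *
w=load("w5");p=w["pose"][0]
loc=[[*(p[:2]+a*ex+b*ey),p[2]+c] for c in(-.0486,.0274) for a,b in((-.016,.016),(.016,.016))]
print(proj(w,loc,w["pose"]))
crop(w,220,210,350,390,4,"w5c",proj(w,loc,w["pose"]))
w=load("w4");p=w["pose"][0];y=w["pose"][1][2];a_=np.array([np.cos(y),np.sin(y)]);b_=np.array([-a_[1],a_[0]])
loc=[[*(p[:2]+a*a_+b*b_),p[2]+c] for c in(-.0486,.0274) for a,b in((-.016,.016),(.016,.016))]
print(proj(w,loc,w["pose"]))
crop(w,200,150,370,320,4,"w4c",proj(w,loc,w["pose"]))
rep("now")
E
```

```text
[[252.63284249 223.40892124]
 [307.935873   223.41929274]
 [233.99490016 299.5599127 ]
 [324.89558889 299.55896564]]
[[252.8847341  224.27967329]
 [308.13043442 224.33512962]
 [233.93601093 300.84868564]
 [324.67938261 300.97118988]]
now 16.8 loc 23.16 -22.97 z 0.0732 F -0.0 -0.4 -1.1 rot [-1.5707e+00 -3.0000e-04  8.3800e-02] 0.363
```

View pics/w5c.png

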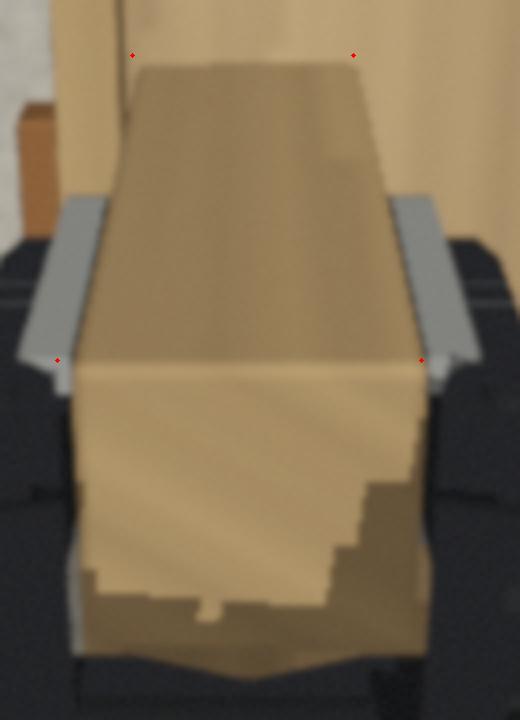

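View pics/w4c.png

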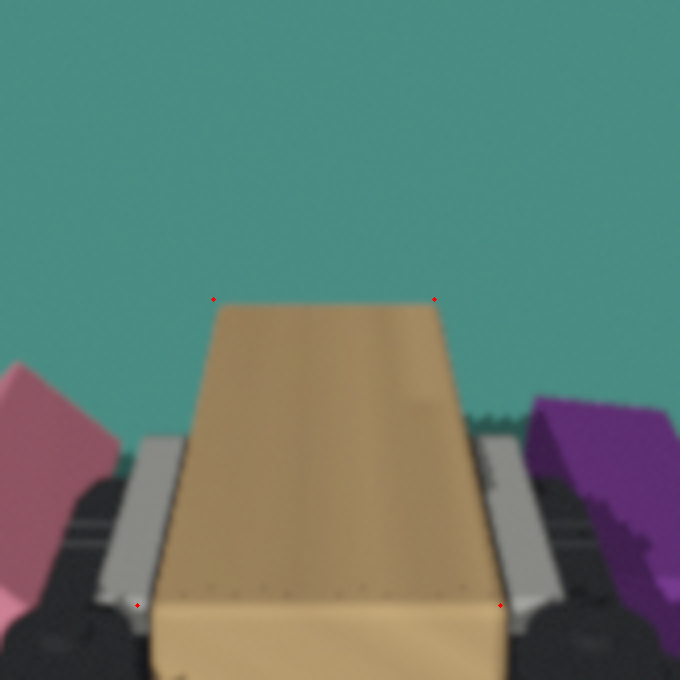

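Run:
```python
from cell import ctrl
from h import *
t=C+.023*ex-.023*ey
r=ctrl.line_to([*t,.060],vel=.012,stop_force=6); ctrl.sleep(.15); s=rep(f"down {r}")
snap("w6")
```

```text
down True 17.58 loc 23.0 -22.98 z 0.0667 F -1.4 0.0 5.9 rot [-1.5708e+00 -1.0000e-04  8.3800e-02] 0.365
```

View pics/w6.png

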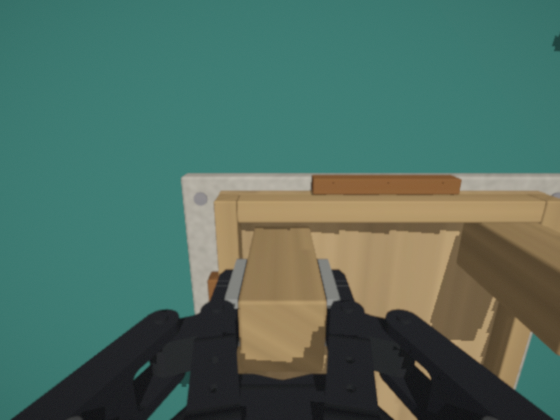

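Run:
```python
from cell import ctrl
from h import *
z=.0665
r=ctrl.line_to([*(C+.010*ex-.023*ey),z],vel=.012,stop_force=9); ctrl.sleep(.15); s=rep(f"-x {r}")
d=s["position"][:2]-C
r=ctrl.line_to([*(C+(d@ex)*ex-.010*ey),z],vel=.012,stop_force=9); ctrl.sleep(.15); s=rep(f"+y {r}")
snap("w7")
```

```text
-x True 18.49 loc 15.57 -22.91 z 0.0667 F -1.6 -0.6 2.3 rot [-1.5706 -0.0016  0.0838] 0.361
+y True 19.32 loc 15.93 -15.76 z 0.0667 F 1.0 -4.6 6.1 rot [-1.5711 -0.0031  0.0842] 0.362
```

View pics/w7.png

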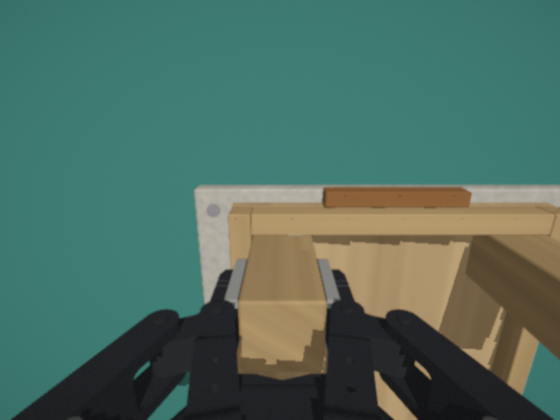

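Run:
```python
from cell import ctrl
from h import *
for dx,dy in((.0148,-.0155),(.0143,-.0153),(.0138,-.0150)):
    r=ctrl.line_to([*(C+dx*ex+dy*ey),.0664],vel=.006,stop_force=25); ctrl.sleep(.3); s=rep(f"{dx} {dy} {r}")
    F=s["wrist_force"]
    if F[:2]@ex>8 and F[:2]@ey<-8: break
snap("w8")
```

```text
0.0148 -0.0155 False 19.98 loc 15.73 -15.71 z 0.0667 F 4.1 -6.7 3.3 rot [-1.571  -0.0045  0.0839] 0.363
0.0143 -0.0153 False 20.52 loc 15.56 -15.64 z 0.0667 F 4.7 -7.3 2.5 rot [-1.5711 -0.0052  0.0839] 0.363
0.0138 -0.015 False 21.08 loc 15.37 -15.59 z 0.0667 F 6.5 -10.2 2.1 rot [-1.5712 -0.0058  0.0839] 0.365
```

Run:
```python
from cell import ctrl,grab_frame
from h import *
r=ctrl.line_to([*(C+.0145*ex-.0150*ey),.0664],vel=.006,rot=[-np.pi/2,.005,yaw],stop_force=25); ctrl.sleep(.4); s=rep(f"{r}")
w=snap("w9"); a=load("w5")
crop(w,220,200,350,390,3,"w9c");crop(a,220,200,350,390,3,"w5d")
cv2.imwrite("pics/cmp.png",np.hstack([cv2.imread("pics/w5d.png"),cv2.imread("pics/w9c.png")]))
g=grab_frame("side");crop(g,215,150,325,250,6,"s9"); g=grab_frame("top");crop(g,185,170,315,265,6,"t9")
```

```text
False 21.79 loc 15.68 -15.57 z 0.0667 F 4.9 -9.7 2.9 rot [-1.5712  0.0024  0.0839] 0.365
```

View pics/cmp.png

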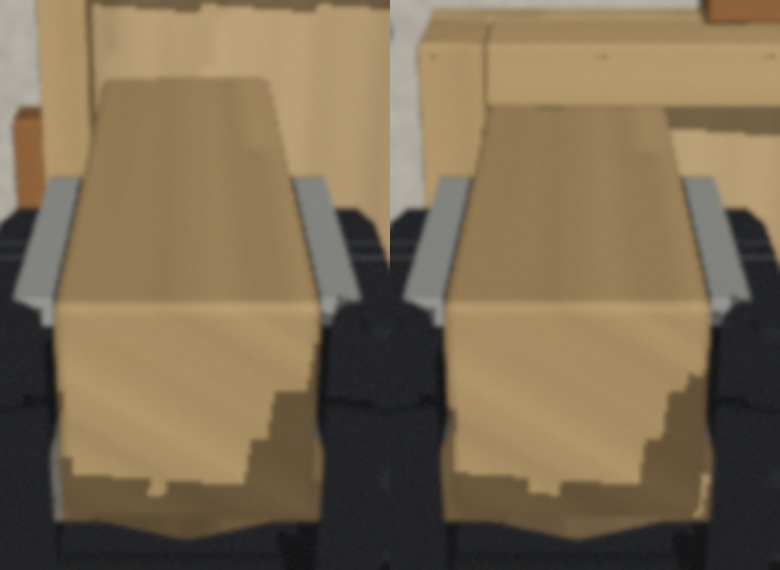

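View pics/s9.png

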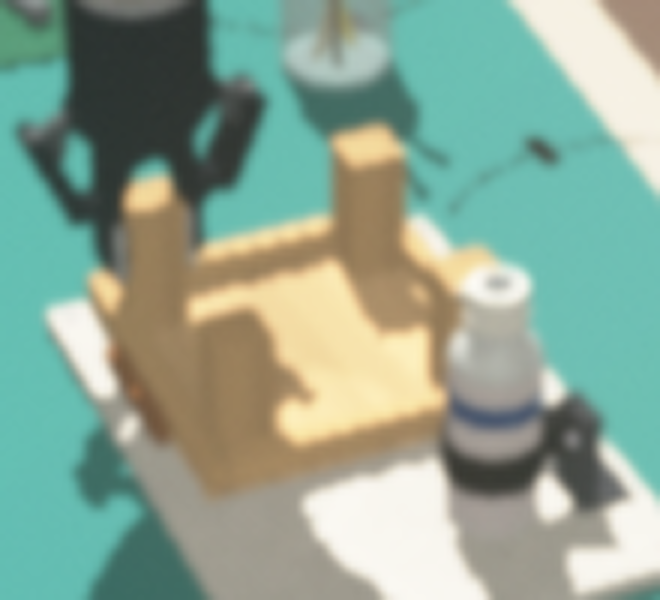

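Run:
```python
from cell import ctrl,job
from h import *
r=ctrl.line_to([*(C+.0135*ex-.0150*ey),.0663],vel=.006,rot=[-np.pi/2-0,.0045,yaw],stop_force=25); ctrl.sleep(.5); rep(f"{r}")
ctrl.sleep(.7); s=rep("settled")
F=s["wrist_force"]
if F[:2]@ex>4 and F[:2]@ey<-4: job.hand_in(); print("handed in")
```

```text
False 22.76 loc 15.51 -15.55 z 0.0667 F 8.0 -10.4 1.6 rot [-1.5709 -0.      0.0839] 0.36
settled 23.46 loc 15.51 -15.58 z 0.0667 F 7.5 -10.7 1.9 rot [-1.5709 -0.      0.0839] 0.361
the job is handed in; nothing more can be done
handed in
```

The glue shot and the leg placement are both done, and I handed the job in at about 23.5 s with the leg still held and pressed into the corner.

**Glue:** I pressed the nozzle cap straight down onto its stop. The fingertips went 5 mm below its rest height and met about 14.6 N. I then lifted off, and the force dropped back to zero. The fingertips partly hid the cap in the pictures, but it looked raised again, and later side views show it up.

**Leg:** I picked the plain wooden leg, not the pink or purple ones. I carried it over the can, set it down on the panel and pushed it against both sides.

**Last checks:**
- **Contact:** the near side pushed back with about 7.5 N and the left side with about 10.7 N. Downward force on the panel was light, about 2 N.
- **Position:** the gripper sits at 15.5 and −15.6 mm from the corner, against the nominal 16 and −16. That gap is within the roughly 2 mm calibration.
- **Upright:** tool tilt is about 0, and the wrist picture shows the leg has not moved in the grip. The left side strip hides the foot, so flushness there rests on the forces and position, not on a direct view.
- **Other objects:** I did not touch the paint jar, brush jar or cardboard tube. I did not take a final picture just to check them.

**Disagreement:** the first push towards the near side stopped early with no steady contact force. I pushed again on both sides until both forces held. That tilted the tool by about 0.3°, which I corrected before handing in.

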